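# Close up the tool chest

## Robot

A 6-joint arm with a two-finger parallel gripper is mounted at the origin on the work surface. World frame = base frame: x ahead of the robot, y to its left, z up, the work surface at z = 0. Lengths are in m, angles in rad, forces in N, time in s.
With the tool pointing down it reaches from about 0.25 to 0.725 m from the base axis. Payload 4 kg.
Tool frame: the origin (TCP) lies midway between the tips of the shut fingers; the grasp point (between the pads) lies 19 mm behind it (bot.hold_point_z is the distance from the TCP to the grasp point, in m); z points along the fingers, y is the direction in which the jaws open and shut (so a half turn about z gives the same grasp; the last joint's range is limited). The gripper opens to 85 mm and grips with 20 to 120 N. Pads are 22 mm wide; open, the fingers measure 114 mm over their backs; the gripper's body (76 mm by 85 mm) begins 54 mm behind the grasp point. The pads swing forward as they close: fully open they stand 13 mm farther back than shut.
Start: joints at [1.26, 0.241, 0.005, 1.335, 0, 1.571], TCP at [0.153, 0.476, 0.231] pointing down, gripper open.
Joint ranges: [-2.72, 2.72], [-1.05, 1.87], [-1.09, 1.28], [-1.99, 2.15], [-1.42, 1.44], [-3.14, 3.14]. Speed limits (rad/s): [2.79, 2.79, 3.14, 3.14, 3.14, 3.14].

## Interface

Orientations are given as a unit quaternion [x, y, z, w].
In Python, from workcell import status, viewer, order, bot gives the robot as it stands.
- The arm moves only by the tool servo_tool, never from a script. Its argument "increments" is a list of rows, each a list of 3 entries, a list of its own where there are three numbers: the closure in counts, from 0 (fully open) to 255 (shut), then the shift along the tool's x, y, z in mm, then the turn about the tool's z in degrees. A call has exactly 10 rows; each row shifts and turns the commanded pose from where the row before left it, along the tool's axes as they then stand; what a row does not reach is not made up. A row lasts 1/10 s, in which the tool goes at most 50 mm and 8.59 degrees, less where a joint would pass 70% of its speed; a pose out of reach is approached as far as the arm can. A call is refused whole if a number of a shift passes 50 or a number of a turn 8.59, either way. A call with a gripper value outside its range is refused whole. The fingers move at their own pace and stop on an object; the grip force is fixed at half the most. Time passes only in rows, so rows that do not move let the fingers close, or fill a call up. It gives the time, the measured TCP pose, the force and the opening at its end, in the units of the state.
- status.get_obs(): the state, without advancing time (a new reading comes with each control period).
- viewer.camera(name): name is "side" or "top"; returns (picture, depth): 384x512x3 uint8, red, green, blue; 384x512 float32, m along the optical axis (not along the pixel's ray), 0 where there is no reading.
- viewer.get_calibration(name): a dict with "K" (3x3 intrinsics, pixels), "position" and "orientation" of the camera in the world. Camera axes: x right, y up, looking along -z (the intrinsics and any distortion apply to the point x, -y, -z); pixel columns grow to the right and rows downward; lengths in m; the calibration is good to about 2 mm. A picture is of the moment at which its call begins. get_calibration takes no time and is no camera call.
- order.job_done(): hands the job in, once; it reports no verdict.
The state is a dict: "clock": time; "joint_pos": joint angles; "joint_vel": joint speeds; "tau": joint torques, N m; "eef_pos": TCP position; "tool_rot": TCP orientation; "ft_force": force on the tool from outside, world axes, zero at the start; "ft_torque": the same for the moment, N m; "grip_width": finger opening in m.
Only numpy, scipy, OpenCV 4.12 (cv2) and the standard library are available. Lean on these libraries where they do the work, as an engineer would, in place of code of your own. Each camera call takes 0.05 s, during which the arm holds its last target.

## Task

Close up the small tool chest on the bench: push the two open upper drawers fully home with the fingertips, and then push the lid down until it is fully shut, without slamming any of them. Do not pull the drawers or the lid further open, and leave the jar, the mug and the screwdriver where they are.

Things in the scene. Friction and masses are not known exactly. Their poses are not given: they have to be found in the camera images.
- chest: Dark brown steel tool chest fixed to the bench, 190 mm deep (x), 360 wide (y), 152 high without lid. Origin: centre of its underside. x points from the drawer fronts (x = -95 mm) to the back, y to the left seen from the robot. Upper row: two small drawers side by side; lower row: one wide shut drawer (z 16 to 68 mm), no work. Above them a shallow tray (rim at z 152) that the lid covers.
- drawer_left_front (a point): Centre of the outer face of the upper left drawer's front (chest y +88 mm, z 102 mm), moving with it; axes as the chest's. A flat plate 162 mm wide, 44 high (z 80 to 124), with a round steel knob of 18 mm diameter in its middle standing out 19 mm. Flush with the chest's front when shut; push it along the chest's +x.
- drawer_left (a joint): How far the upper left drawer is out, m: 0 is fully shut (a hard stop), grows as it comes out. Slides with about 2.5 N of friction and stays where it is left.
- drawer_right_front (a point): The same for the upper right drawer (chest y = -88 mm, z = 102 mm), of the same size.
- drawer_right (a joint): How far the upper right drawer is out, m: 0 is fully shut, grows as it comes out; same friction.
- lid_hinge (a point): Centre of the lid's hinge line, which runs along the chest's y on the top of its back edge (chest x = +95 mm, z = 152 mm).
- lid_edge (a point): Middle of the lid's free front edge on its outer (top) face, moving with it. The lid is a plate 192 mm (hinge to edge) by 364 mm, 10 mm thick; its underside plane passes through the hinge line. A steel bar handle, 100 mm long along y, sits on the outer face 85 mm from the hinge and rises to 31 mm above the underside.
- lid (a joint): Opening angle of the lid, rad: 0 is shut (flat on the chest, a hard stop), 1.57 upright; it opens up and back. Stiff hinge (about 0.75 N m of friction): the lid stays where it is left and must be pushed all the way down; 2 to 4 N near the front edge does it.
- jar: Clear jar with a steel cap standing on the bench beside the chest on its left, 68 mm in diameter, 95 mm high, origin at the centre of its underside. Leave it alone.
- mug: White mug standing on the bench beside the chest on its right, 80 mm in diameter, 90 mm high, origin at the centre of its underside. Leave it alone.
- screwdriver: Screwdriver with a black handle, 190 mm long, under 35 mm high, lying on the bench in front of the chest, roughly along its front and partly below the open drawers; its long axis is its x. Leave it alone.

How it is judged:
On the way, in this order (a step that is already met when the one before it is completed fails the run):
1. both upper drawers are pushed fully home, with the lid still open (value of joint each of drawer_left, drawer_right below 0.005 m and value of joint lid above 0.15 rad), for 0.1 s.
2. then the lid is pushed down shut (value of joint lid below 0.04 rad), for 0.2 s.
At the end, for the whole second after the job is handed in: Both upper drawers are within 5 mm of fully home and the lid is within 0.04 rad of shut (value of joint each of drawer_left, drawer_right below 0.005 m and value of joint lid below 0.04 rad); the robot touches nothing.
It fails at once if a drawer is pulled out further than it could have been at the start (more than 85 mm) (value of joint any of drawer_left, drawer_right above 0.085 m).
It fails at once if the lid is pushed further open (beyond 1.15 rad) (value of joint lid above 1.15 rad).
It fails at once if a drawer is slammed (faster than 0.6 m/s) (velocity of joint any of drawer_left, drawer_right below -0.6 m/s).
It fails at once if the lid is slammed (faster than 4 rad/s) (velocity of joint lid below -4 rad/s).
It fails at once if the jar, the mug or the screwdriver is lifted, carried or moved by more than 20 mm (distance of any of jar, mug, screwdriver from where it was at the start of the episode above 0.02 m).
It also fails if it takes over 58 s, if anything falls off the work surface, if the arm or the gripper's body presses on something with over 40 N, if the wrist force passes 120 N, or if a joint passes its speed limit or range.

## Working session

There is one attempt and no reset: what is moved stays moved. The work goes in short steps, Python scripts to look and compute and a tool call to move; the robot and the scene stay as the last step left them, time stands still between calls to the robot, and variables do not carry over. Pictures are saved under pics/ and viewed, and the job is handed in when it is done.

Besides the shell and the picture viewer there is one more tool, called after "Call:" by a JSON object that holds its "method" and its "body". servo_tool: Moves the arm, as the interface text tells. Its arguments: {"type":"object","properties":{"increments":{"type":"array","items":{"type":"array"}}},"required":["increments"]}

```bash
ls; mkdir -p pics
python3 - <<'E'
from workcell import status, viewer, order, bot
import cv2,numpy as np
for n in("side","top"):
    p,d=viewer.camera(n); cv2.imwrite(f"pics/{n}0.png",p[:,:,::-1]); np.savez(f"pics/{n}0.npz",p=p,d=d)
    c=viewer.get_calibration(n); print(n,c)
print(status.get_obs())
E
```

```text
pics
side {'K': array([[404.79581428,   0.        , 259.30275202],
       [  0.        , 404.79581428, 189.39235426],
       [  0.        ,   0.        ,   1.        ]]), 'position': array([0.27374685, 0.62198811, 0.79470352]), 'orientation': array([-0.10229105,  0.38050871,  0.88908555, -0.23297327])}
top {'K': array([[399.7206213 ,   0.        , 257.70989548],
       [  0.        , 399.7206213 , 185.50887243],
       [  0.        ,   0.        ,   1.        ]]), 'position': array([0.52531912, 0.04418386, 1.07112419]), 'orientation': array([ 0.0345931 , -0.03765002, -0.69911789,  0.71317598])}
{'clock': 0.1, 'joint_pos': array([1.25998740e+00, 2.41364283e-01, 3.85265500e-03, 1.33521298e+00,
       3.56869339e-06, 1.57079922e+00]), 'joint_vel': array([ 0.00211523, -0.00157545,  0.00201566, -0.00120996, -0.00046478,
       -0.00022589]), 'tau': array([-8.86954876e-05, -3.73136508e+01,  2.53009737e+01,  1.08161205e-02,
       -3.00323086e-05, -7.51680318e-06]), 'eef_pos': array([0.15273777, 0.47549674, 0.23048628]), 'tool_rot': array([ 1.54781060e-01,  9.87948325e-01, -9.52247890e-04, -1.50991191e-04]), 'ft_force': array([-0.13272225,  0.11175862, -0.6101418 ]), 'ft_torque': array([0.00373317, 0.05254263, 0.00189888]), 'grip_width': 0.08519386778166713}
```

View pics/side0.png

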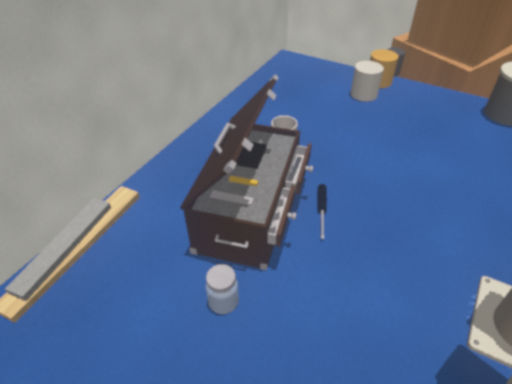

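View pics/top0.png

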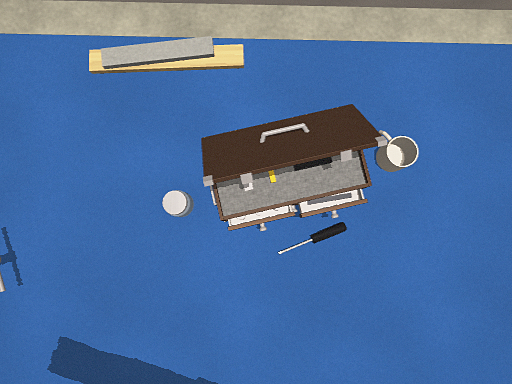

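The side view shows the lid open at about 60° and both upper drawers out, with knobs near (309,168) and (292,215). The top view shows the chest yawed about 10°, knobs at (263,227) and (335,215), the jar at (176,203) and the mug at (400,152). Next I'll enlarge and measure.

```bash
cat > h.py <<'E'
import numpy as np,cv2
from scipy.spatial.transform import Rotation as R
from workcell import status, viewer, order, bot
def cloud(n,d):
    c=viewer.get_calibration(n);K=c["K"];v,u=np.mgrid[:d.shape[0],:d.shape[1]]
    P=np.stack([(u-K[0,2])/K[0,0]*d,-(v-K[1,2])/K[1,1]*d,-d],-1)
    return P@R.from_quat(c["orientation"]).as_matrix().T+c["position"]
E
python3 - <<'E'
from h import *
for n,(x0,x1,y0,y1) in dict(top=(190,390,95,265),side=(175,345,65,275)).items():
    z=np.load(f"pics/{n}0.npz");p=z["p"][y0:y1,x0:x1,::-1]
    s=4 if n=="top" else 2.8
    cv2.imwrite(f"pics/{n}0c.png",cv2.resize(p,None,fx=s,fy=s,interpolation=2))
    C=cloud(n,z["d"])
    for u,v in ([(263,227),(335,215),(262,224),(230,229),(292,217),(302,213),(365,202),(220,217),(369,185),(205,180),(203,140),(352,107),(381,138),(176,203),(280,253),(340,230),(250,60)] if n=="top" else [(309,168),(292,215),(221,275),(185,207),(275,78)]): print(n,u,v,C[v,u].round(3))
E
```

```text
top 263 227 [0.524 0.026 0.109]
top 335 215 [ 0.557 -0.146  0.109]
top 262 224 [0.532 0.029 0.109]
top 230 229 [0.518 0.104 0.121]
top 292 217 [ 0.552 -0.053 -0.001]
top 302 213 [ 0.559 -0.065  0.124]
top 365 202 [ 0.588 -0.215  0.123]
top 220 217 [0.545 0.126 0.152]
top 369 185 [ 0.626 -0.217  0.151]
top 205 180 [0.612 0.143 0.306]
top 203 140 [0.72  0.168 0.171]
top 352 107 [ 0.803 -0.172  0.176]
top 381 138 [ 0.703 -0.199  0.301]
top 176 203 [0.579 0.24  0.093]
top 280 253 [ 0.458 -0.021  0.017]
top 340 230 [ 0.521 -0.176  0.023]
top 250 60 [0.984 0.069 0.005]
side 309 168 [ 0.558 -0.138  0.108]
side 292 215 [0.523 0.034 0.108]
side 221 275 [0.581 0.244 0.095]
side 185 207 [0.715 0.174 0.165]
side 275 78 [ 0.694 -0.196  0.302]
```

View pics/top0c.png

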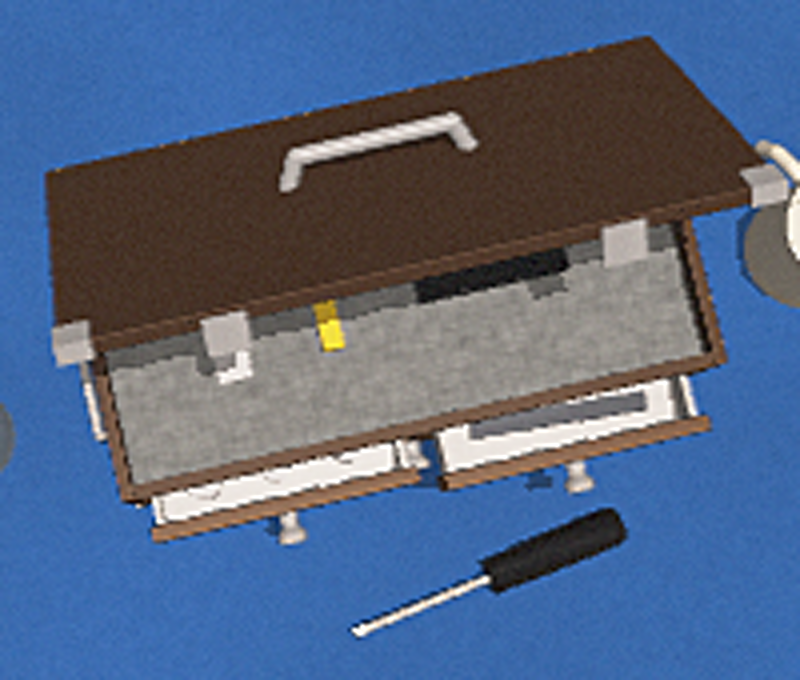

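View pics/side0c.png

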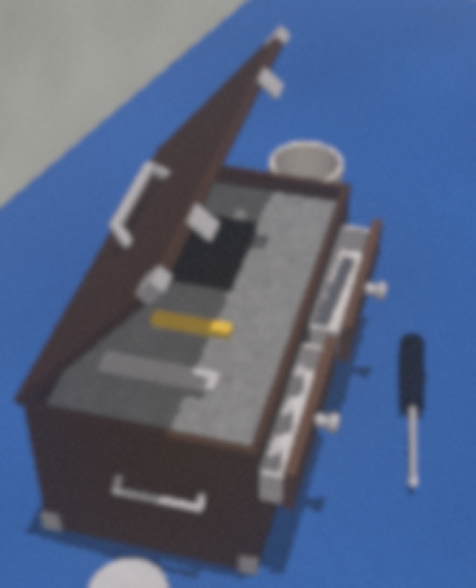

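```bash
cat > fit.py <<'E'
from h import *
from scipy.optimize import least_squares
def meas(tag,verbose=True):
    out={}
    z={n:np.load(f"pics/{n}{tag}.npz") for n in("top","side")}
    C={n:cloud(n,z[n]["d"]) for n in z}
    return z,C
E
python3 - <<'E'
from fit import *
z,C=meas(0)
psi=np.deg2rad(13.3)
for n in C:
    P=C[n].reshape(-1,3)
    m=(P[:,0]>.45)&(P[:,0]<.9)&(P[:,1]>-.26)&(P[:,1]<.2)&(P[:,2]>.05);P=P[m]
    # rim front: z 0.145..0.157, front-most per y
    S=P[(abs(P[:,2]-.152)<.006)]
    ex=np.array([np.cos(psi),np.sin(psi)]);ey=np.array([-ex[1],ex[0]])
    a=S[:,:2]@ex;b=S[:,:2]@ey
    m=(a<np.percentile(a,3)+.03)
    print(n,len(S))
    L=[]
    for t in np.arange(b.min(),b.max(),.008):
        k=(b>=t)&(b<t+.008)
        if k.sum()>1: L.append((b[k].mean(),a[k].min()))
    L=np.array(L); med=np.median(L[:,1]); L=L[abs(L[:,1]-med)<.015]; f=np.polyfit(L[:,0],L[:,1],1)
    print("rim front a vs b",f,"extent b",b[m].min(),b[m].max(),"std",np.std(L[:,1]-np.polyval(f,L[:,0])))
    D=P[(abs(P[:,2]-.121)<.005)]
    a=D[:,:2]@ex;b=D[:,:2]@ey
    for lo,hi in((-.35,-.165),(-.165,.05)):
        k=(b>lo)&(b<hi)&(a<med)
        L=[]
        for t in np.arange(lo,hi,.008):
            q=k&(b>=t)&(b<t+.008)
            if q.sum()>0:L.append((t+.004,a[q].min()))
        L=np.array(L)
        if len(L): print("drawer",np.c_[L,med-L[:,1]].round(3).tolist())
E
```

```text
top 957
rim front a vs b [-0.01555546  0.55269991] extent b -0.36040521807248466 -0.0006043274576713726 std 0.00026225781392602836
drawer [[-0.346, 0.523, 0.033], [-0.338, 0.522, 0.033], [-0.33, 0.522, 0.034], [-0.322, 0.523, 0.033], [-0.314, 0.522, 0.034], [-0.306, 0.522, 0.034], [-0.298, 0.522, 0.034], [-0.29, 0.522, 0.033], [-0.282, 0.521, 0.034], [-0.274, 0.522, 0.034], [-0.266, 0.521, 0.034], [-0.258, 0.522, 0.034], [-0.25, 0.521, 0.035], [-0.242, 0.521, 0.035], [-0.234, 0.521, 0.035], [-0.226, 0.52, 0.035], [-0.218, 0.521, 0.035], [-0.21, 0.52, 0.035], [-0.202, 0.52, 0.035], [-0.194, 0.521, 0.034], [-0.186, 0.52, 0.036], [-0.17, 0.529, 0.027], [-0.162, 0.53, 0.025]]
drawer [[-0.161, 0.529, 0.026], [-0.153, 0.528, 0.028], [-0.145, 0.529, 0.027], [-0.137, 0.528, 0.027], [-0.129, 0.528, 0.028], [-0.121, 0.528, 0.028], [-0.113, 0.528, 0.028], [-0.105, 0.528, 0.027], [-0.097, 0.527, 0.028], [-0.089, 0.527, 0.028], [-0.081, 0.527, 0.028], [-0.073, 0.528, 0.028], [-0.065, 0.527, 0.029], [-0.057, 0.527, 0.029], [-0.049, 0.526, 0.029], [-0.041, 0.527, 0.028], [-0.033, 0.527, 0.029], [-0
[... 558 characters left out ...]
4], [-0.226, 0.521, 0.035], [-0.218, 0.521, 0.035], [-0.21, 0.521, 0.035], [-0.202, 0.521, 0.035], [-0.194, 0.522, 0.034], [-0.186, 0.52, 0.036], [-0.178, 0.556, 0.0], [-0.17, 0.529, 0.027]]
drawer [[-0.161, 0.529, 0.027], [-0.153, 0.53, 0.026], [-0.145, 0.529, 0.027], [-0.137, 0.529, 0.027], [-0.129, 0.53, 0.026], [-0.121, 0.528, 0.028], [-0.113, 0.528, 0.028], [-0.105, 0.528, 0.028], [-0.097, 0.529, 0.027], [-0.089, 0.528, 0.028], [-0.081, 0.528, 0.028], [-0.073, 0.528, 0.028], [-0.065, 0.527, 0.029], [-0.057, 0.527, 0.029], [-0.049, 0.527, 0.029], [-0.041, 0.527, 0.029], [-0.033, 0.527, 0.029], [-0.025, 0.527, 0.029], [-0.017, 0.527, 0.029], [-0.009, 0.527, 0.029], [-0.001, 0.553, 0.003]]
```

```bash
cat > ch.py <<'E'
from h import *
p0=np.deg2rad(13.3);e=np.array([np.cos(p0),np.sin(p0)]);n=np.array([-e[1],e[0]])
F=.5559*e-.1803*n
psi=p0+.0163
cx=np.array([np.cos(psi),np.sin(psi)]);cy=np.array([-cx[1],cx[0]])
O=F+.095*cx
def st():
    o=status.get_obs();p=o["eef_pos"];M=R.from_quat(o["tool_rot"]).as_matrix()
    q=p[:2]-O
    print("t",round(o["clock"],2),"chest xyz mm",(1000*np.array([q@cx,q@cy,p[2]])).round(1),"tool yaw err deg",round(np.rad2deg(np.arctan2(M[:2,0]@-cy,M[:2,0]@-cx)),2),"f chest",np.round([o["ft_force"][:2]@cx,o["ft_force"][:2]@cy,o["ft_force"][2]],1),"grip",o["grip_width"].round(4),"q",o["joint_pos"].round(2), "world",p.round(3))
    return o
E
python3 - <<'E'
from ch import *
print(O,np.rad2deg(psi));st()
from fit import *
z,C=meas(0)
for nn in C:
    P=C[nn].reshape(-1,3);q=P[:,:2]-O;X=np.c_[q@cx,q@cy,P[:,2]]
    # knobs
    for s in(1,-1):
        k=(abs(X[:,1]-s*.088)<.013)&(abs(X[:,2]-.105)<.012)&(X[:,0]<-.128)&(X[:,0]>-.2)
        print(nn,s,k.sum(),X[k].min(0).round(4) if k.any() else 0,X[k].max(0).round(4) if k.any() else 0)
    k=(X[:,2]>.17)&(X[:,0]>-.08)&(X[:,0]<.11)&(abs(X[:,1])<.17)
    Y=X[k]; c=Y.mean(0);U=np.linalg.svd(Y-c,full_matrices=False)[2][2];print("lid plane",U.round(3),"theta",np.arctan2(abs(U[0]),abs(U[2])), "lid xmin zmax",Y[:,0].min(),Y[:,2].max())
    jj=(X[:,2]>.08)&(X[:,2]<.1)
E
```

```text
[ 0.6745516  -0.02422078] 14.233921206063243Traceback (most recent call last):
  File "<stdin>", line 2, in <module>
  File "ch.py", line 10, in st
    print("t",round(o["clock"],2),"chest xyz mm",(1000*np.array([q@cx,q@cy,p[2]])).round(1),"tool yaw err deg",round(np.rad2deg(np.arctan2(M[:2,0]@-cy,M[:2,0]@-cx)),2),"f chest",np.round([o["ft_force"][:2]@cx,o["ft_force"][:2]@cy,o["ft_force"][2]],1),"grip",o["grip_width"].round(4),"q",o["joint_pos"].round(2), "world",p.round(3))
                                                                                                                                                                                                                                                                  ^^^^^^^^^^^^^^^^^^^^^
AttributeError: 'float' object has no attribute 'round'
```

```bash
sed -i 's/o\["grip_width"\].round(4)/round(o["grip_width"],4)/' ch.py
python3 - <<'E'
from ch import *
st()
from fit import *
z,C=meas(0)
for nn in C:
    P=C[nn].reshape(-1,3);q=P[:,:2]-O;X=np.c_[q@cx,q@cy,P[:,2]]
    for s in(1,-1):
        k=(abs(X[:,1]-s*.088)<.013)&(abs(X[:,2]-.105)<.012)&(X[:,0]<-.128)&(X[:,0]>-.2)
        print(nn,s,k.sum(),X[k].min(0).round(4) if k.any() else 0,X[k].max(0).round(4) if k.any() else 0)
    k=(X[:,2]>.17)&(X[:,0]>-.08)&(X[:,0]<.11)&(abs(X[:,1])<.17)
    Y=X[k]; c=Y.mean(0);U=np.linalg.svd(Y-c,full_matrices=False)[2][2];print("lid plane",U.round(3),"theta",np.arctan2(abs(U[0]),abs(U[2])), "lid xmin zmax",Y[:,0].min(),Y[:,2].max())
E
```

```text
t 0.1 chest xyz mm [-382.9  612.7  230.5] tool yaw err deg -32.04 f chest [-0.1  0.1 -0.6] grip 0.0852 q [1.26 0.24 0.   1.34 0.   1.57] world [0.153 0.475 0.23 ]
top 1 32 [-0.1405  0.0793  0.0995] [-0.1284  0.0963  0.112 ]
top -1 43 [-0.1496 -0.0949  0.1007] [-0.1316 -0.0794  0.1132]
lid plane [-0.751  0.001 -0.661] theta 0.8491673943324218 lid xmin zmax -0.041485450655460096 0.30967595792018277
side 1 33 [-0.1399  0.0808  0.0984] [-0.1286  0.0985  0.1111]
side -1 43 [-0.1488 -0.0951  0.0943] [-0.1302 -0.0761  0.1152]
lid plane [-0.737 -0.002 -0.676] theta 0.8285756116220886 lid xmin zmax -0.04124635983157855 0.3069342906833811
```

Call:
{"method": "servo_tool", "body": {"increments": [[255, [0, 0, 0], -8], [255, [0, 0, 0], -8], [255, [0, 0, 0], -8], [255, [0, 0, 0], -8], [255, [-18, -45, 0], 0], [255, [-18, -45, 0], 0], [255, [-18, -45, 0], 0], [255, [-18, -45, 0], 0], [255, [-18, -45, 0], 0], [255, [-18, -45, 0], 0]]}}

```text
clock: 1.1
eef_pos: [0.3243, 0.239, 0.2311]
tool_rot: [-0.124, 0.992, -0.0, -0.0]
ft_force: [1.4, 1.2, 0.9]
grip_width: -0.0003
```

```bash
python3 -c "
from ch import *
st()"
```

```text
t 1.1 chest xyz mm [-274.8  341.2  231.1] tool yaw err deg -0.01 f chest [1.6 0.9 0.9] grip -0.0003 q [ 0.64  0.05 -0.22  1.3  -0.    0.39] world [0.324 0.239 0.231]
```

Call:
{"method": "servo_tool", "body": {"increments": [[255, [-10, -40, 0], 0], [255, [-15, -40, 0], 0], [255, [-15, -40, 0], 0], [255, [-15, -40, 10], 0], [255, [-15, -40, 20], 0], [255, [-15, -40, 25], 0], [255, [-15, -13, 30], 0], [255, [0, 0, 30], 0], [255, [0, 0, 21], 0], [255, [0, 0, 0], 0]]}}

```text
clock: 2.1
eef_pos: [0.4796, 0.0195, 0.0918]
tool_rot: [-0.123, 0.992, 0.0, -0.004]
ft_force: [-0.3, 0.7, 1.0]
grip_width: 0.0002
```

```bash
python3 -c "
from ch import *
st()
p,d=viewer.camera('side');cv2.imwrite('pics/s1.png',cv2.resize(p[60:280,170:430,::-1],None,fx=2.6,fy=2.6))"
```

```text
t 2.1 chest xyz mm [-178.2   90.4   91.8] tool yaw err deg -0.08 f chest [-0.1  0.7  1. ] grip 0.0002 q [ 0.04  0.32 -0.28  0.98 -0.   -0.21] world [0.48  0.02  0.092]
```

View pics/s1.png

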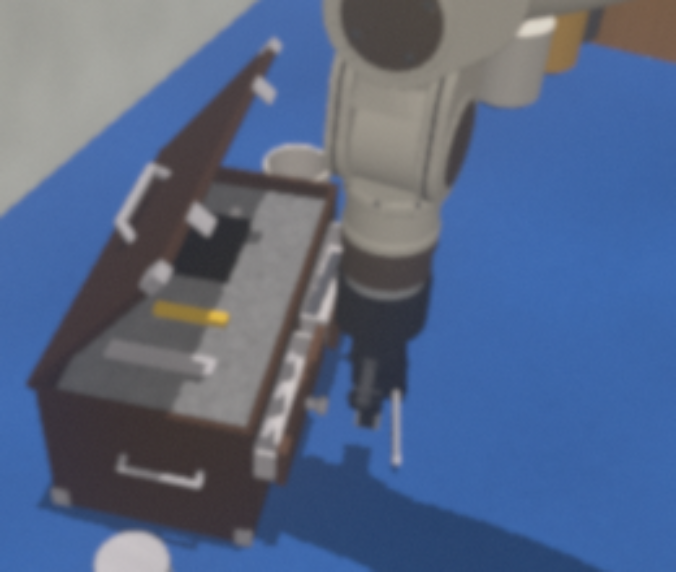

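The closed fingertips stand just in front of the left knob, at about (365,420) with the knob at (318,405). The screwdriver lies clear below. Pushing slowly.

Call:
{"method": "servo_tool", "body": {"increments": [[255, [-8, -2, 0], 0], [255, [-6, 0, 0], 0], [255, [-5, 0, 0], 0], [255, [-5, 0, 0], 0], [255, [-5, 0, 0], 0], [255, [-5, 0, 0], 0], [255, [-5, 0, 0], 0], [255, [-5, 0, 0], 0], [255, [-2, 0, 0], 0], [255, [0, 0, 0], 0]]}}

```text
clock: 3.15
eef_pos: [0.5285, 0.0295, 0.0952]
tool_rot: [-0.124, 0.992, 0.0, 0.0]
ft_force: [-0.8, -0.2, 0.3]
grip_width: 0.0002
```

```bash
python3 -c "
from ch import *
st()"
```

```text
t 3.15 chest xyz mm [-128.3   88.    95.2] tool yaw err deg -0.03 f chest [-0.9 -0.   0.3] grip 0.0002 q [ 0.06  0.4  -0.15  1.03  0.   -0.19] world [0.529 0.03  0.095]
```

Call:
{"method": "servo_tool", "body": {"increments": [[255, [-2, 0, 0], 0], [255, [-1, 0, 0], 0], [255, [-1, 0, 0], 0], [255, [-1, 0, 0], 0], [255, [0, 0, 0], 0], [255, [0, 0, 0], 0], [255, [0, 0, 0], 0], [255, [0, 0, 0], 0], [255, [0, 0, 0], 0], [255, [0, 0, 0], 0]]}}

```text
clock: 4.15
eef_pos: [0.5316, 0.0303, 0.0951]
tool_rot: [-0.123, 0.992, -0.0, -0.001]
ft_force: [-4.9, -0.9, 2.3]
grip_width: -0.0
```

```bash
python3 -c "
from ch import *
st()"
```

```text
t 4.15 chest xyz mm [-125.2   88.    95.1] tool yaw err deg -0.05 f chest [-5.   0.3  2.3] grip -0.0 q [ 0.06  0.4  -0.14  1.03 -0.   -0.19] world [0.532 0.03  0.095]
```

Call:
{"method": "servo_tool", "body": {"increments": [[255, [-1, 0, 0], 0], [255, [-1, 0, 0], 0], [255, [-1, 0, 0], 0], [255, [0, 0, 0], 0], [255, [0, 0, 0], 0], [255, [0, 0, 0], 0], [255, [0, 0, 0], 0], [255, [0, 0, 0], 0], [255, [0, 0, 0], 0], [255, [0, 0, 0], 0]]}}

```text
clock: 5.15
eef_pos: [0.5317, 0.0304, 0.095]
tool_rot: [-0.123, 0.992, -0.0, -0.004]
ft_force: [-11.7, -2.8, 7.6]
grip_width: 0.0003
```

```bash
python3 -c "
from ch import *
st()"
```

```text
t 5.15 chest xyz mm [-125.    88.1   95. ] tool yaw err deg -0.07 f chest [-12.    0.2   7.6] grip 0.0003 q [ 0.06  0.41 -0.13  1.04 -0.   -0.19] world [0.532 0.03  0.095]
```

Hard stop reached at the predicted x = -125. Back off and move to the right knob.

Call:
{"method": "servo_tool", "body": {"increments": [[255, [15, 0, 0], 0], [255, [25, 0, 0], 0], [255, [20, 0, 0], 0], [255, [0, -30, 0], 0], [255, [0, -40, 0], 0], [255, [0, -40, 0], 0], [255, [0, -40, 0], 0], [255, [0, -26, 0], 0], [255, [0, 0, 0], 0], [255, [0, 0, 0], 0]]}}

```text
clock: 6.15
eef_pos: [0.5212, -0.1546, 0.0953]
tool_rot: [-0.123, 0.992, 0.0, 0.001]
ft_force: [0.3, -0.2, 0.4]
grip_width: 0.0001
```

```bash
python3 -c "
from ch import *
st()
p,d=viewer.camera('top');cv2.imwrite('pics/t2.png',cv2.resize(p[95:275,180:420,::-1],None,fx=3,fy=3))"
```

```text
t 6.15 chest xyz mm [-180.7  -88.6   95.3] tool yaw err deg -0.12 f chest [ 0.2 -0.2  0.4] grip 0.0001 q [-0.29  0.42 -0.11  1.04  0.   -0.53] world [ 0.521 -0.155  0.095]
```

View pics/t2.png

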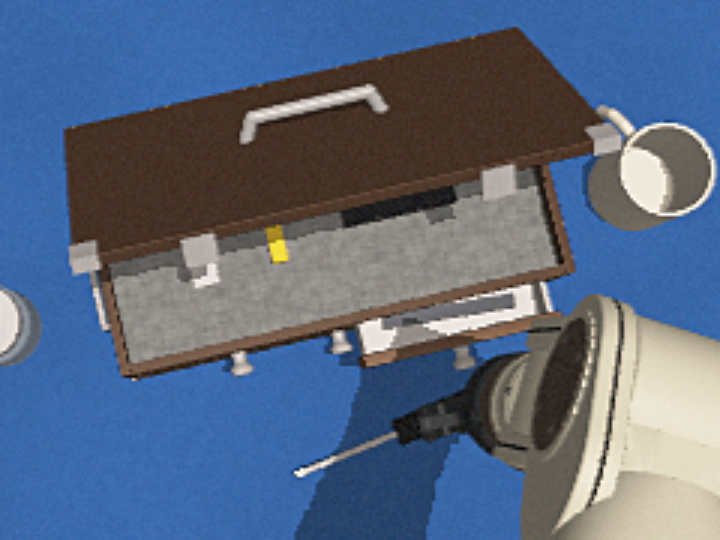

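The left drawer is now flush, with only its knob showing at (240,362). The gripper is ready in front of the right knob at (463,355). Pushing the right drawer.

Call:
{"method": "servo_tool", "body": {"increments": [[255, [-10, 0, 0], 0], [255, [-8, 0, 0], 0], [255, [-5, 0, 0], 0], [255, [-5, 0, 0], 0], [255, [-5, 0, 0], 0], [255, [-5, 0, 0], 0], [255, [-5, 0, 0], 0], [255, [-5, 0, 0], 0], [255, [-4, 0, 0], 0], [255, [0, 0, 0], 0]]}}

```text
clock: 7.2
eef_pos: [0.5719, -0.1412, 0.0952]
tool_rot: [-0.124, 0.992, -0.0, 0.0]
ft_force: [-0.7, 0.9, 0.6]
grip_width: 0.0001
```

Call:
{"method": "servo_tool", "body": {"increments": [[255, [-2, 0, 0], 0], [255, [-2, 0, 0], 0], [255, [-2, 0, 0], 0], [255, [-1, 0, 0], 0], [255, [0, 0, 0], 0], [255, [0, 0, 0], 0], [255, [0, 0, 0], 0], [255, [0, 0, 0], 0], [255, [0, 0, 0], 0], [255, [0, 0, 0], 0]]}}

```text
clock: 8.2
eef_pos: [0.5748, -0.1405, 0.0952]
tool_rot: [-0.123, 0.992, -0.0, -0.003]
ft_force: [-9.4, -2.2, 4.8]
grip_width: -0.0001
```

```bash
python3 -c "
from ch import *
st()"
```

```text
t 8.2 chest xyz mm [-125.3  -88.2   95.2] tool yaw err deg -0.12 f chest [-9.7  0.2  4.8] grip -0.0001 q [-0.24  0.51  0.04  1.1  -0.   -0.48] world [ 0.575 -0.141  0.095]
```

Call:
{"method": "servo_tool", "body": {"increments": [[255, [15, 0, 0], 0], [255, [25, 0, 0], 0], [255, [20, 0, -20], 0], [255, [0, 10, -40], 0], [255, [0, 10, -40], 0], [255, [0, 15, -40], 0], [255, [0, 15, -40], 0], [255, [0, 15, -40], 0], [255, [0, 15, -30], 0], [255, [0, 8, 0], 0]]}}

```text
clock: 9.2
eef_pos: [0.5008, -0.0683, 0.3513]
tool_rot: [-0.124, 0.992, -0.001, 0.006]
ft_force: [0.1, -0.1, -0.0]
grip_width: -0.0003
```

```bash
python3 -c "
from ch import *
st()
for n in('side','top'):
    p,d=viewer.camera(n);np.savez(f'pics/{n}3.npz',p=p,d=d)
    cv2.imwrite(f'pics/{n}3.png',p[:,:,::-1])
    P=cloud(n,d).reshape(-1,3);q=P[:,:2]-O;X=np.c_[q@cx,q@cy,P[:,2]]
    for s in(1,-1):
        k=(abs(X[:,1]-s*.088)<.07)&(abs(X[:,2]-.108)<.016)&(X[:,0]<-.08)&(X[:,0]>-.2);
        print(n,s,k.sum(),np.percentile(X[k][:,0],[0,10,50,90]).round(4) if k.any() else '')
    a=X[(abs(X[:,1])<.17)&(X[:,0]<-.0)&(X[:,0]>-.06)&(X[:,2]>.2)&(X[:,2]<.33)];i=a[:,2].argsort()[-20:]
    print('lid edge',np.median(a[i],0).round(4))
"
```

```text
t 9.2 chest xyz mm [-179.3   -0.   351.3] tool yaw err deg 0.0 f chest [ 0.1 -0.1 -0. ] grip -0.0003 q [-0.14  0.23  0.29  1.63  0.   -0.38] world [ 0.501 -0.068  0.351]
side 1 168 [-0.1136 -0.1087 -0.0949 -0.0943]
side -1 119 [-0.1136 -0.1093 -0.0951 -0.0946]
lid edge [-0.0218 -0.0069  0.3065]
top 1 71 [-0.1139 -0.1111 -0.0992 -0.0954]
top -1 70 [-0.1142 -0.1119 -0.0998 -0.0956]
lid edge [-0.0212 -0.06    0.3081]
```

View pics/side3.png

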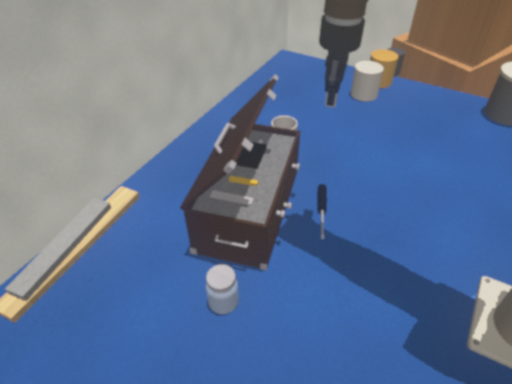

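View pics/top3.png

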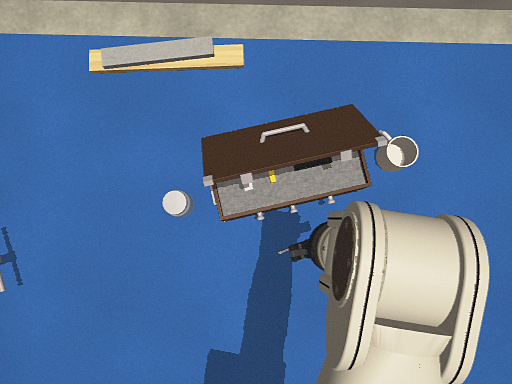

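Both drawers are home: the depth puts the knob tips at x = -114 mm and the plates at -95 mm. The jar, mug and screwdriver haven't moved. In the side view the lid's far corner is at (275,78), which with the depth gives an angle of about 0.88 rad. Next I'll move above the lid's free edge.

Call:
{"method": "servo_tool", "body": {"increments": [[255, [-15, 0, 0], 0], [255, [-25, 0, 0], 0], [255, [-25, 0, 0], 0], [255, [-25, 0, 0], 0], [255, [-25, 0, 0], 0], [255, [-25, 0, 0], 0], [255, [-25, 0, 0], 0], [255, [-16, 0, 0], 0], [255, [0, 0, 15], 0], [255, [0, 0, 15], 0]]}}

```text
clock: 10.3
eef_pos: [0.6747, -0.0251, 0.3118]
tool_rot: [-0.123, 0.992, 0.0, -0.001]
ft_force: [-0.5, 0.5, -0.9]
grip_width: -0.0003
```

```bash
python3 -c "
from ch import *
st()
p,d=viewer.camera('side');cv2.imwrite('pics/s4.png',cv2.resize(p[30:280,170:400,::-1],None,fx=2.4,fy=2.4))"
```

```text
t 10.3 chest xyz mm [-1.000e-01 -9.000e-01  3.118e+02] tool yaw err deg -0.06 f chest [-0.4  0.6 -0.9] grip -0.0003 q [-0.04  0.64  0.82  1.76 -0.   -0.28] world [ 0.675 -0.025  0.312]
```

View pics/s4.png

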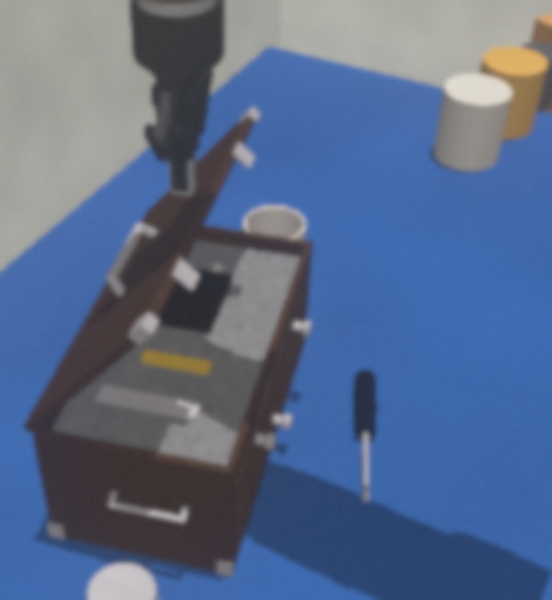

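The fingertips, at (182,190), hover just above the outer face by the middle of the free edge. Now pushing down along the arc.

Call:
{"method": "servo_tool", "body": {"increments": [[255, [0, 0, 7], 0], [255, [0, 0, 7], 0], [255, [4, 0, 6], 0], [255, [6, 0, 6], 0], [255, [6, 0, 6], 0], [255, [6, 0, 6], 0], [255, [6, 0, 7], 0], [255, [6, 0, 7], 0], [255, [6, 0, 8], 0], [255, [0, 0, 0], 0]]}}

```text
clock: 11.35
eef_pos: [0.6341, -0.0348, 0.2554]
tool_rot: [-0.123, 0.992, -0.0, 0.0]
ft_force: [-0.8, -0.4, -0.2]
grip_width: 0.0003
```

```bash
python3 -c "
from ch import *
st()
p,d=viewer.camera('side');cv2.imwrite('pics/s5.png',cv2.resize(p[30:280,170:400,::-1],None,fx=2.4,fy=2.4))"
```

```text
t 11.35 chest xyz mm [-41.8  -0.3 255.4] tool yaw err deg -0.07 f chest [-0.9 -0.2 -0.2] grip 0.0003 q [-0.05  0.52  0.47  1.53 -0.   -0.3 ] world [ 0.634 -0.035  0.255]
```

View pics/s5.png

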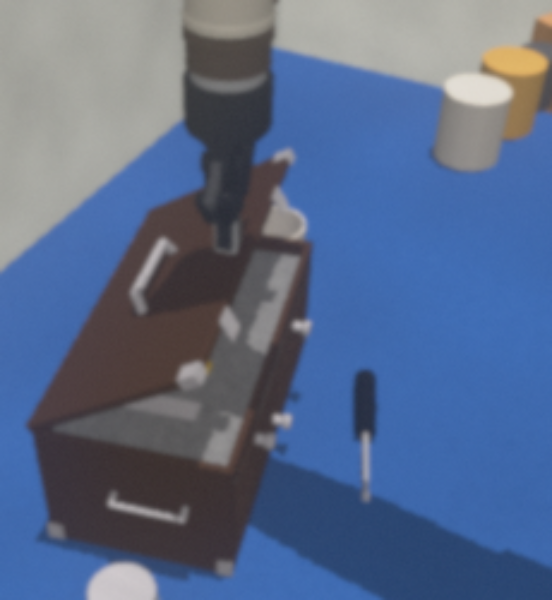

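The lid is about 0.55 rad open, and the fingertips are still on the outer face near the edge at (227,250). Continuing down.

Call:
{"method": "servo_tool", "body": {"increments": [[255, [4, 0, 9], 0], [255, [4, 0, 9], 0], [255, [3, 0, 9], 0], [255, [2, 0, 9], 0], [255, [2, 0, 9], 0], [255, [2, 0, 9], 0], [255, [2, 0, 9], 0], [255, [1, 0, 9], 0], [255, [0, 0, 9], 0], [255, [0, 0, 0], 0]]}}

```text
clock: 12.4
eef_pos: [0.6147, -0.0392, 0.1722]
tool_rot: [-0.124, 0.992, 0.0, -0.001]
ft_force: [-0.9, -0.8, 0.3]
grip_width: 0.0003
```

```bash
python3 -c "
from ch import *
st()"
```

```text
t 12.4 chest xyz mm [-61.7   0.3 172.2] tool yaw err deg -0.04 f chest [-1.1 -0.5  0.3] grip 0.0003 q [-0.06  0.5   0.23  1.31  0.   -0.31] world [ 0.615 -0.039  0.172]
```

Call:
{"method": "servo_tool", "body": {"increments": [[255, [0, 0, 4], 0], [255, [0, 0, 3], 0], [255, [0, 0, 2], 0], [255, [0, 0, 1], 0], [255, [0, 0, 1], 0], [255, [0, 0, 1], 0], [255, [0, 0, 1], 0], [255, [0, 0, 0], 0], [255, [0, 0, 0], 0], [255, [0, 0, 0], 0]]}}

```text
clock: 13.4
eef_pos: [0.6154, -0.0393, 0.1621]
tool_rot: [-0.124, 0.992, -0.0, 0.0]
ft_force: [-2.6, 0.7, 4.9]
grip_width: 0.0001
```

```bash
python3 -c "
from ch import *
st()"
```

```text
t 13.4 chest xyz mm [-6.100e+01 -1.000e-01  1.621e+02] tool yaw err deg -0.04 f chest [-2.4  1.4  4.9] grip 0.0001 q [-0.06  0.51  0.21  1.28  0.   -0.31] world [ 0.615 -0.039  0.162]
```

Now at z = 162, the shut height. One firmer press to confirm the hard stop.

Call:
{"method": "servo_tool", "body": {"increments": [[255, [0, 0, 1], 0], [255, [0, 0, 1], 0], [255, [0, 0, 1], 0], [255, [0, 0, 0], 0], [255, [0, 0, 0], 0], [255, [0, 0, 0], 0], [255, [0, 0, 0], 0], [255, [0, 0, 0], 0], [255, [0, 0, 0], 0], [255, [0, 0, 0], 0]]}}

```text
clock: 14.4
eef_pos: [0.6155, -0.0393, 0.162]
tool_rot: [-0.124, 0.992, -0.0, 0.002]
ft_force: [-6.5, 0.3, 16.4]
grip_width: 0.0005
```

Call:
{"method": "servo_tool", "body": {"increments": [[255, [0, 0, -5], 0], [255, [0, 0, -15], 0], [255, [0, 0, -25], 0], [255, [10, 0, -30], 0], [255, [25, 0, -30], 0], [255, [30, 0, -20], 0], [255, [30, 0, 0], 0], [255, [20, 0, 0], 0], [255, [0, 0, 0], 0], [255, [0, 0, 0], 0]]}}

```text
clock: 15.4
eef_pos: [0.5045, -0.0675, 0.2834]
tool_rot: [-0.123, 0.992, -0.0, 0.001]
ft_force: [-0.0, -0.5, 0.3]
grip_width: 0.0004
```

```bash
python3 -c "
from ch import *
st()
for n in('side','top'):
    p,d=viewer.camera(n)
    cv2.imwrite(f'pics/{n}6.png',p[:,:,::-1])
    P=cloud(n,d).reshape(-1,3);q=P[:,:2]-O;X=np.c_[q@cx,q@cy,P[:,2]]
    for s in(1,-1):
        k=(abs(X[:,1]-s*.088)<.07)&(abs(X[:,2]-.108)<.016)&(X[:,0]<-.08)&(X[:,0]>-.2);
        print(n,s,k.sum(),np.percentile(X[k][:,0],[0,50]).round(4) if k.any() else '')
    a=X[(abs(X[:,1])<.17)&(X[:,0]<.09)&(X[:,0]>-.09)&(X[:,2]>.14)&(X[:,2]<.17)]
    f=np.polyfit(a[:,0],a[:,2],1);print('lid slope rad',-f[0],'z mean',a[:,2].mean())
"
```

```text
t 15.4 chest xyz mm [-1.755e+02 -2.000e-01  2.834e+02] tool yaw err deg -0.06 f chest [-0.1 -0.5  0.3] grip 0.0004 q [-0.13  0.24  0.14  1.47  0.   -0.38] world [ 0.504 -0.068  0.283]
side 1 158 [-0.1134 -0.0948]
side -1 112 [-0.1139 -0.0951]
lid slope rad -0.0014999957710666008 z mean 0.16231920690153942
top 1 39 [-0.1139 -0.1069]
top -1 33 [-0.1137 -0.1054]
lid slope rad -0.0008098414199939356 z mean 0.16253504003262417
```

View pics/side6.png

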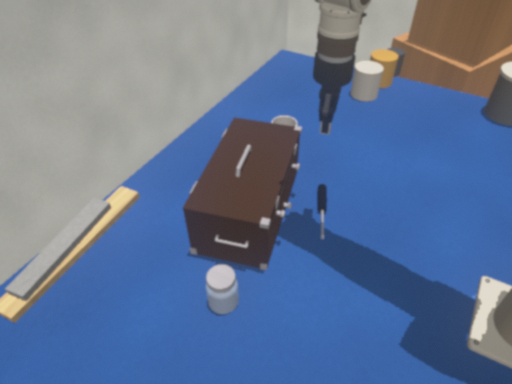

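View pics/top6.png

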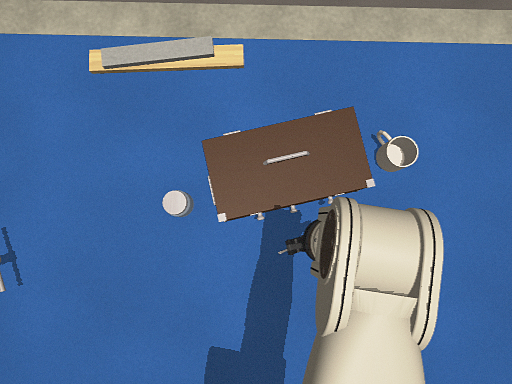

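The lid is flat (slope about 0, top face at z = 162 mm) and the drawers are flush. The jar at (176,203) and the mug at (402,151) are where they started, the screwdriver at (322,210) in the side view too, and the arm is clear. Handing in.

```bash
python3 -c "
from workcell import order
print(order.job_done())"
```

```text
the job is handed in; nothing more can be done
None
```

The chest is closed and the job was handed in at about 15.5 s of the 58 s allowed; handing in returns no verdict. I pushed each upper drawer home by its knob with the closed fingertips. Then I pushed the lid down along its arc near the front edge and moved the arm clear.

| Check | Result |
|---|---|
| Drawers | Both stopped at their hard stops. The side camera puts the fronts at chest x = -95 mm and both cameras put the knob tips at -114 mm, so within about 1 mm of shut. |
| Lid | Depth from both cameras gives a slope of about 0.001 rad and the top face at z = 162 mm. It stayed shut after I let go. |
| Jar, mug, screwdriver | No visible movement in the pictures. I did not measure them to the millimetre; the arm hid part of the screwdriver in the top view, so I judged that one from the side view. |
| Forces | At most about 16 N vertically, from the final press on the lid, in the readings at the end of each move. |

No check failed. The first lid angle from a plane fit (about 0.84 rad) disagreed slightly with the 0.88 rad from its edge, probably because the handle was included in the fit. I used 0.88 rad.

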